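# Reload the vial autosampler

## Task

Reload the vial sampler for its next run: lay the guard cover fully back on its stops, draw the carriage out to its loading stop, stand the finished vials from the carriage upright in the steel tray on the left, and stand all waiting vials from the white vial rack on the right upright in the carriage's wells. Then push the carriage fully home under the needle head and close the cover. Set the cover down gently at both ends, never letting it drop or slam, and leave the other things on the bench where they stand.

Things in the scene. Friction and masses are not known exactly. Their poses are not given: they have to be found in the camera images.
- cover (a joint): guard cover of the vial sampler, a grey-framed smoked panel 270 mm wide and 160 mm deep, hinged along its back edge, about 0.35 kg; angle in rad, 0 = closed, lying on its rests; grows as the front edge is lifted up and back; 1.9 = laid fully back against its stops, 19 degrees past upright. The hinge is stiff and damped: above about 0.9 rad the cover stays where it is left, below that it falls shut if let go
- cover_hinge (a point): middle of the cover's hinge axis, 107 mm above the bench; axes are those of the sampler: x to its back, y along the hinge to its left (to the needle head), z up
- cover_bar (a point): middle of the cover's handle, a round aluminium bar 10 mm thick and 100 mm long, parallel to the hinge, 195 mm in front of the hinge axis and 4 mm below it when closed, held by two posts (at its ends) 35 mm off the cover's front edge, so that it can be gripped across or turned between the fingers; free space of 30 mm between bar and edge. Its x axis points from the front edge to the hinge in the plane of the cover
- carriage (a joint): vial carriage of the sampler, an aluminium block on two rods with four wells; travel in m, 0 = home (inside the needle head, at the left of the sampler), 0.175 = loading stop (in the open bay at the right); it slides along the hinge direction (-y of the sampler is out). Friction about 1.5 N, stays where it is left
- knob (a point): centre of the carriage's black upright knob (22 mm in diameter, 28 mm high, centre 84 mm above the bench, top at 98 mm, on a 12 mm post). It rides with the carriage, 115 mm to the right of its middle, and is inside the bay, under the cover, at both ends of the travel
- sampler: the vial sampler, fixed: base 200 x 420 mm, 24 mm high, origin on the bench under it; x to its back, y to its left, z up. White needle head (135 mm high, with a drive housing up to 180 mm at its back, over y = 65 to 210 mm, open towards the bay), loading bay with the cover over y = -210 to 60 mm, sill at the front up to 52 mm, end wall at y = -205 mm up to 100 mm, back wall behind the hinge up to 98 mm
- tray: shallow steel tray for finished vials, 130 x 100 mm, 16 mm high, walls 3 mm, fixed on the bench at the left; origin on the bench under its middle, x along the long side
- tray_floor (a point): middle of the tray's inner floor, 3 mm above the bench, axes as the tray
- vial_rack: white plastic block 92 x 112 mm, 32 mm high, about 0.4 kg, loose on the bench at the right, with four round wells (29.5 mm wide with a 2 mm chamfer, 24 mm deep, floor 8 mm above the bench; at x = -21 and 21 mm, y = -27 and 27 mm), holding the waiting vials; origin in the middle of its underside, y along the long side
- well0 (a point): carriage well, front right: the point where the centre of a vial seated in it lies (68 mm above the bench). Round well 33 mm wide, 14 mm deep with a 2 mm chamfer, floor 38 mm and block top 52 mm above the bench; wells are 42 mm apart front to back, 54 mm left to right. Rides with the carriage
- well1 (a point): carriage well, front left: the point where the centre of a vial seated in it lies (68 mm above the bench). Round well 33 mm wide, 14 mm deep with a 2 mm chamfer, floor 38 mm and block top 52 mm above the bench; wells are 42 mm apart front to back, 54 mm left to right. Rides with the carriage
- well2 (a point): carriage well, back right: the point where the centre of a vial seated in it lies (68 mm above the bench). Round well 33 mm wide, 14 mm deep with a 2 mm chamfer, floor 38 mm and block top 52 mm above the bench; wells are 42 mm apart front to back, 54 mm left to right. Rides with the carriage
- well3 (a point): carriage well, back left: the point where the centre of a vial seated in it lies (68 mm above the bench). Round well 33 mm wide, 14 mm deep with a 2 mm chamfer, floor 38 mm and block top 52 mm above the bench; wells are 42 mm apart front to back, 54 mm left to right. Rides with the carriage
- finished0_mid (a point): centre (half-way up) of a finished vial: 27 mm in diameter, 60 mm high, about 30 g, white screw cap up; it stands in a well of the carriage at the start. One or two of the three are present
- finished1_mid (a point): centre (half-way up) of a finished vial: 27 mm in diameter, 60 mm high, about 30 g, white screw cap up; it stands in a well of the carriage at the start. One or two of the three are present
- finished2_mid (a point): centre (half-way up) of a finished vial: 27 mm in diameter, 60 mm high, about 30 g, white screw cap up; it stands in a well of the carriage at the start. One or two of the three are present
- waiting0_mid (a point): centre (half-way up) of a waiting vial: same kind, 27 mm in diameter, 60 mm high, about 30 g, white screw cap up; it stands in a well of the loose vial rack at the right at the start. Two to four of the four are present
- waiting1_mid (a point): centre (half-way up) of a waiting vial: same kind, 27 mm in diameter, 60 mm high, about 30 g, white screw cap up; it stands in a well of the loose vial rack at the right at the start. Two to four of the four are present
- waiting2_mid (a point): centre (half-way up) of a waiting vial: same kind, 27 mm in diameter, 60 mm high, about 30 g, white screw cap up; it stands in a well of the loose vial rack at the right at the start. Two to four of the four are present
- waiting3_mid (a point): centre (half-way up) of a waiting vial: same kind, 27 mm in diameter, 60 mm high, about 30 g, white screw cap up; it stands in a well of the loose vial rack at the right at the start. Two to four of the four are present
- flask: small conical flask, 68 mm wide, 105 mm high, a loose bystander; origin at the middle of its underside
- timer: white lab timer, 24 x 64 x 52 mm, a loose bystander; origin at the middle of its underside
- beaker: glass beaker, 61 mm wide, 70 mm high, a loose bystander; origin at the middle of its underside
There are look-alikes about, which are no part of the job. What is shaped like the part that bears waiting3_mid but blue or pink is not meant.

How it is judged:
By the outcome, as a careful person would: the job done as asked, in the order asked, and still so for the second after the job is handed in, with the robot touching nothing.
Of waiting0, waiting1, waiting2, waiting3 only 2 to 4 are there at a start; the rules pass over those that are not, and their reading is None.
Of finished0, finished1, finished2 only 1 to 2 are there at a start; the rules pass over those that are not, and their reading is None.
At some moment in a run one of vial_rack may be knocked a few centimetres aside while the robot is not near it.
It also fails if it takes over 210 s, if anything falls off the work surface, if the arm or the gripper's body presses on something with over 40 N, if the wrist force passes 120 N, or if a joint passes its speed limit or range.

## Robot

A 6-joint arm with a two-finger parallel gripper is mounted at the origin on a cart in front of the work surface, level with it; the furniture and walls round the work are solid. World frame = base frame: x ahead of the robot, y to its left, z up, the work surface at z = 0. Lengths are in m, angles in rad, forces in N, time in s.
With the tool pointing down it reaches from about 0.375 to 0.925 m from the base axis. Payload 5.7 kg.
Tool frame: the origin (TCP) lies at the very end of the fingers, on their centre line; the grasp point (between the pads) lies 19 mm behind it; z points along the fingers, y is the line along which they close (so a half turn about z gives the same grasp; the last joint's range is limited). The gripper opens to 88 mm and grips with 3 to 60 N. Pads are 20 mm wide; open, the fingers measure 115 mm over their backs; the gripper's body (75 mm by 178 mm) begins 61 mm behind the grasp point.
Start: joints at [-1.385, 0.359, 1.51, -0, 1.272, -0.115], TCP at [0.178, -0.573, 0.223] pointing down, gripper open.
Joint ranges: [-2.97, 2.97], [-1.01, 2.36], [0.21, 2.38], [-0.96, 4.11], [0.2, 2.71], [-2.98, 2.98]. Speed limits (rad/s): [2.39, 2.39, 3.14, 3.14, 3.14, 3.14].

## Interface

Orientations are given as a 3x3 rotation matrix whose columns are the frame's x, y, z axes.
In Python, from workcell import robot gives the robot as it stands. Calls block until the motion is done:
- robot.reach(position, orientation): joint-space move of the TCP to a pose.
- robot.move_straight(position, rotation=None, rate=0.15, force_limit=None): straight line of the TCP; rotation=None keeps the orientation; rate is the mean speed in m/s. With force_limit (N) it stops when the force on the tool has changed by that much, and returns True; else False.
- robot.move_j(angles): joint-space move.
- robot.move_gripper(opening, grasp_force=None): finger opening in m; grasp_force is the grip in N (None keeps the last); returns when the fingers have stopped.
- robot.sleep(seconds).
- robot.solve_ik(position, orientation): joint angles nearest the present ones, or None.
- robot.get_state(): the state.
- robot.snapshot(name): name is "side" or "top"; returns a dict with "color" (480x640x3 uint8, red, green, blue), "K" (3x3 intrinsics, pixels), "pose" (4x4, takes a point from camera to world coordinates). Camera axes: x right, y down, z forward; pixel columns grow to the right and rows downward; lengths in m; the calibration is good to about 2 mm. A picture is of the moment at which its call begins. There is no depth.
A pose or a line that the arm cannot do raises robot.IKError and nothing moves.
- robot.hand_in(): hands the job in; it is judged then, once.
Trained networks look in a picture, given as the dict that the camera call returned (one of the last four; its "shot" number tells which), for a name from the list of things; names that differ only in an ending like _2 or _b are one class to them, and where a whole thing is asked for, a point or a joint stands for the part that bears it (a point fixed in the world has none). Each returns a list of dicts, best first, with "confidence" (0 to 1); they miss things now and then, are a little off and sometimes report something else, mostly with a low value. They report only what shows in the picture. A call takes as long as a camera call. They do not tell look-alikes from the thing itself.
- robot.spot_in(picture, name): "xy" ([column, row] as shares, 0 to 1, of the picture: columns of its width, rows of its height, amid what is visible of it).
The state is a dict: "time": time; "q": joint angles; "qvel": joint speeds; "joint_torque": joint torques, N m; "ee_pos": TCP position; "tool_rot": TCP orientation; "wrist_force": force on the tool from outside, world axes, zero at the start; "wrist_torque": the same for the moment, N m; "gripper_width": finger opening in m; "finger_force": force on a finger pad.
Only numpy, scipy, OpenCV 4.12 (cv2) and the standard library are available. Lean on these libraries where they do the work, as an engineer would, in place of code of your own. Each camera call takes 0.05 s, during which the arm holds its last target. There are 200 camera calls.

## Working session

There is one attempt and no reset: what is moved stays moved. The work goes in short steps, each a Python script; the robot and the scene stay as the last script left them, time stands still between calls to the robot, and variables do not carry over. Pictures are saved under pics/ and viewed, at most 15 in all, crops included, and the job is handed in when it is done.

```bash
ls; mkdir -p pics
python3 - <<'E'
from workcell import robot
import cv2,numpy as np,pickle
for n in("side","top"):
    p=robot.snapshot(n); cv2.imwrite(f"pics/{n}0.png",p["color"][:,:,::-1]); pickle.dump(p,open(f"{n}0.pkl","wb"))
    print(n,p["K"].tolist(),np.round(p["pose"],3).tolist())
    for k in["cover_hinge","cover_bar","knob","sampler","tray_floor","tray","vial_rack","well0","finished0_mid","waiting0_mid","flask","timer","beaker"]:
        print(k,[(np.round(np.array(d["xy"])*[640,480]).astype(int).tolist(),round(d["confidence"],2)) for d in robot.spot_in(p,k)][:8])
E
```

```text
pics
side [[590.9231762302292, 0.0, 316.7108498847633], [0.0, 590.9231762302292, 243.15640477038738], [0.0, 0.0, 1.0]] [[0.854, -0.24, 0.463, -0.14], [-0.52, -0.351, 0.778, -1.092], [-0.024, -0.905, -0.424, 0.705], [0.0, 0.0, 0.0, 1.0]]
cover_hinge [([383, 271], 0.94), ([376, 261], 0.16)]
cover_bar [([374, 263], 0.9)]
knob []
sampler [([377, 267], 0.76), ([374, 262], 0.53), ([446, 361], 0.34)]
tray_floor [([238, 230], 0.73)]
tray [([241, 231], 0.85)]
vial_rack []
well0 []
finished0_mid [([426, 341], 0.35)]
waiting0_mid [([460, 342], 0.4)]
flask [([482, 320], 0.92)]
timer [([216, 242], 0.84)]
beaker [([276, 205], 0.78)]
top [[509.82265948431797, 0.0, 324.4309626223903], [0.0, 509.82265948431797, 235.3324684784765], [0.0, 0.0, 1.0]] [[-0.014, -0.993, 0.119, 0.375], [-1.0, 0.015, 0.001, -0.02], [-0.003, -0.119, -0.993, 1.488], [0.0, 0.0, 0.0, 1.0]]
cover_hinge [([322, 223], 0.81)]
cover_bar [([352, 229], 0.88)]
knob []
sampler [([324, 222], 0.96)]
tray_floor [([187, 268], 0.88), ([180, 216], 0.6), ([468, 227], 0.31)]
tray [([187, 263], 0.63)]
vial_rack [([461, 240], 0.73)]
well0 []
finished0_mid []
waiting0_mid [([351, 228], 0.38)]
flask [([444, 190], 0.7)]
timer [([213, 298], 0.62)]
beaker [([179, 218], 0.77)]
```

View pics/side0.png

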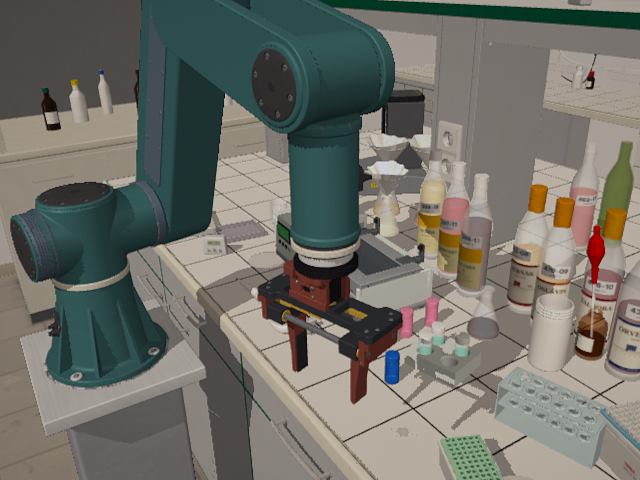

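View pics/top0.png

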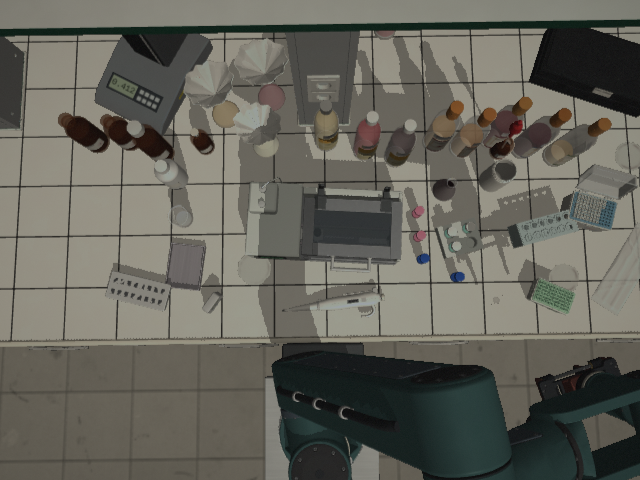

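The side view shows the gripper in front of the sampler, and the rack at about (447,358) with vials in it. In the top view:
- Sampler (325,222), cover bar (351,263), and tray (187,263).
- Vial rack (461,240).
- Pink look-alikes at (418,212) and (420,236); blue ones at (423,258) and (457,277).
- Other racks at (139,288), (543,228) and (552,295).

I choose the rack at (461,240), which holds white-capped vials, and will check it in a crop.

Run:
```python
import cv2
a=cv2.imread("pics/top0.png");b=cv2.imread("pics/side0.png")
c=cv2.resize(a[170:285,235:495],None,fx=3,fy=3,interpolation=cv2.INTER_CUBIC)
cv2.imwrite("pics/c1.png",c)
c=cv2.resize(b[290:390,370:510],None,fx=4,fy=4,interpolation=cv2.INTER_CUBIC)
cv2.imwrite("pics/c2.png",c)
```

```text
(no output)
```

View pics/c1.png

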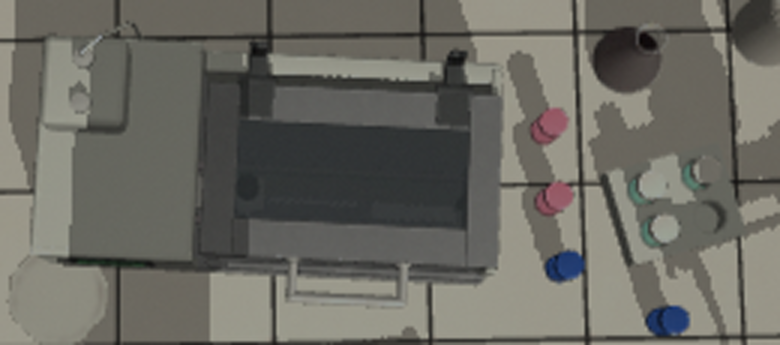

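View pics/c2.png

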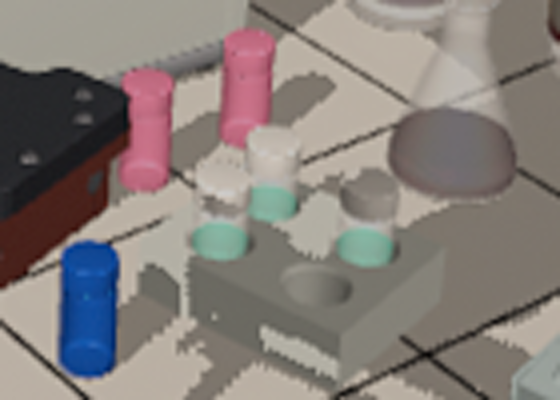

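The crops confirm the choice: the grey-white rack holds three white-capped waiting vials, at c1 (650,185), (703,172) and (662,230), with one empty well at (707,215). The knob shows through the cover at (247,188), so the carriage is home. I'll move the arm aside and look again.

```bash
cat > h.py <<'E'
from workcell import robot
import cv2,numpy as np,pickle
DOWN=lambda yaw:np.array([[np.cos(yaw),np.sin(yaw),0],[np.sin(yaw),-np.cos(yaw),0],[0,0,-1.]])
def ray(p,px):
    d=p["pose"][:3,:3]@np.linalg.solve(p["K"],[px[0],px[1],1.]);return p["pose"][:3,3],d
def atz(p,px,z):
    o,d=ray(p,px);return (o+d*(z-o[2])/d[2])[:2]
def proj(p,X):
    X=np.atleast_2d(X);c=(X-p["pose"][:3,3])@p["pose"][:3,:3];u=c@p["K"].T;return u[:,:2]/u[:,2:]
def snap(n,save=None):
    p=robot.snapshot(n)
    if save: cv2.imwrite(f"pics/{save}.png",p["color"][:,:,::-1]);pickle.dump(p,open(save+".pkl","wb"))
    return p
def spots(p,k): return [(np.round(np.array(d["xy"])*[640,480],1),round(d["confidence"],2)) for d in robot.spot_in(p,k)]
E
python3 - <<'E'
from h import *
robot.reach([.25,-.42,.45],DOWN(0)); robot.reach([.25,.42,.45],DOWN(0))
print(robot.get_state()["q"],robot.get_state()["time"])
for n in("side","top"):
    p=snap(n,n+"1")
    for k in["cover_hinge","cover_bar","knob","vial_rack","tray_floor","waiting0_mid","finished0_mid"]: print(n,k,spots(p,k))
p=pickle.load(open("side1.pkl","rb"))["color"][:,:,::-1]
cv2.imwrite("pics/c3.png",cv2.resize(p[180:400,210:510],None,fx=2.6,fy=2.6,interpolation=cv2.INTER_CUBIC))
t=pickle.load(open("top1.pkl","rb"))
f=lambda x,y,z:atz(t,(235+x/3,170+y/3),z).round(4)
print("barL",f(291,298,.103),"barR",f(405,303,.103),"lugs",f(258,48,.107),f(457,55,.107))
print("base corners",f(65,262,.1), "end wall right front",f(497,280,.1))
E
```

```text
[ 8.91247354e-01  6.27742708e-02  1.35564690e+00 -2.36473401e-04
  1.72318730e+00  2.46304570e+00] 5.4417
side cover_hinge [(array([349.6, 260.9]), 0.71)]
side cover_bar [(array([355.7, 257.3]), 0.97)]
side knob []
side vial_rack [(array([446.8, 361. ]), 0.86), (array([303.4, 252.1]), 0.17)]
side tray_floor [(array([238.3, 233.3]), 0.69), (array([303.6, 252.4]), 0.38)]
side waiting0_mid []
side finished0_mid []
top cover_hinge [(array([321.2, 224.2]), 0.67)]
top cover_bar [(array([350.7, 229.6]), 0.64)]
top knob []
top vial_rack [(array([461.6, 240.2]), 0.9), (array([351.6, 229.8]), 0.19)]
top tray_floor [(array([186.9, 268.1]), 0.81)]
top waiting0_mid [(array([466. , 225.5]), 0.75), (array([351.1, 230.8]), 0.5)]
top finished0_mid []
barL [ 0.4479 -0.0379] barR [ 0.4419 -0.1408] lugs [ 0.6779 -0.0112] [ 0.6686 -0.194 ]
base corners [0.4838 0.167 ] end wall right front [ 0.4617 -0.2251]
```

View pics/c3.png

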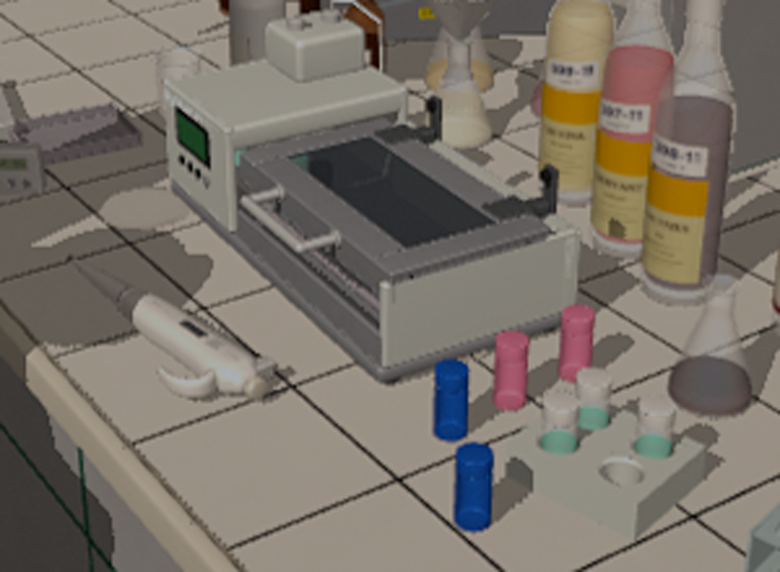

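The side view is clear now. In crop c3 the bar ends are at (245,199) and (301,246), and the base's front right corner is at (386,381). The vials, rack and look-alikes are as identified before. Next I fit the sampler pose.

```bash
cat > fit.py <<'E'
from h import *
from scipy.optimize import least_squares
S=pickle.load(open("side1.pkl","rb"));T=pickle.load(open("top1.pkl","rb"))
s=lambda x,y:(210+x/2.6,180+y/2.6); t=lambda x,y:(235+x/3,170+y/3)
# (cam,pixel,local fn of hinge x)
C=[(S,s(245,199),lambda h:(h-.195,-.025,.103)),(S,s(301,246),lambda h:(h-.195,-.125,.103)),
(T,t(290,298),lambda h:(h-.195,-.025,.103)),(T,t(405,303),lambda h:(h-.195,-.125,.103)),
(S,s(386,381),lambda h:(-.1,-.21,0)),(S,s(172,195),lambda h:(-.1,.21,0)),
(S,s(166,82),lambda h:(-.1,.21,.135)),(T,t(34,258),lambda h:(-.1,.21,.135)),(T,t(197,262),lambda h:(-.1,.065,.135))]
def W(v,L):
    x,y,a=v[:3];L=np.atleast_2d(L);c,sn=np.cos(a),np.sin(a)
    return np.c_[x+c*L[:,0]-sn*L[:,1],y+sn*L[:,0]+c*L[:,1],L[:,2]]
def res(v): return np.concatenate([proj(c,W(v,f(v[3])))[0]-p for c,p,f in C])
if __name__=="__main__":
    r=least_squares(res,[.55,-.02,0,.08],loss="soft_l1");print(r.x.round(4));print(res(r.x).reshape(-1,2).round(1).tolist())
    v=r.x
    for z in(0,.008): pass
    print("bar",W(v,(v[3]-.195,-.075,.103)),"hinge",W(v,(v[3],-.075,.107)))
    for n,P,nm in(("S",S,s),("T",T,t)):
        im=P["color"][:,:,::-1].copy();im=cv2.resize(im,None,fx=3,fy=3,interpolation=cv2.INTER_CUBIC)
        h=v[3]
        for L in([(-.1,-.21,.024),(.1,-.21,.024),(.1,.21,.024),(-.1,.21,.024)],[(h-.16,-.21,.107),(h,-.21,.107),(h,.06,.107),(h-.16,.06,.107)],[(h-.195,-.025,.103),(h-.195,-.125,.103)],[(-.1,.065,.135),(.1,.065,.135),(.1,.21,.135),(-.1,.21,.135)]):
            cv2.polylines(im,[np.int32(proj(P,W(v,L))*3+1)],True,(0,0,255),1)
        cv2.imwrite(f"fit{n}.png",im)
    a=cv2.imread("fitS.png")[540:1040,640:1340];b=cv2.imread("fitT.png")[500:830,690:1240]
    o=np.zeros((830,700,3),np.uint8);o[:500]=a;o[500:,:550]=b;cv2.imwrite("pics/fit.png",cv2.resize(o,None,fx=.72,fy=.72,interpolation=cv2.INTER_AREA))
E
python3 fit.py
```

```text
[ 0.5818 -0.0228 -0.0504  0.0641]
[[-0.4, 2.1], [-0.5, 1.9], [1.6, -0.7], [0.1, -1.1], [-0.0, 5.4], [-0.9, 1.7], [-1.4, -1.5], [-0.8, -2.8], [-0.7, -2.2]]
bar [[ 0.4472826  -0.09113792  0.103     ]] hinge [[ 0.64203502 -0.10096125  0.107     ]]
```

View pics/fit.png

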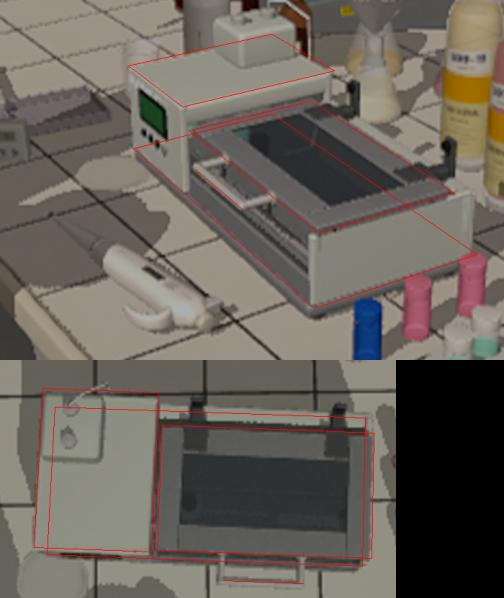

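```bash
sed -i '/(S,s(386,381)/s/(S,s(386,381),lambda h:(-.1,-.21,0)),//' fit.py; python3 fit.py
cat >> h.py <<'E'
def tri(p,a,q,b):
    (o1,d1),(o2,d2)=ray(p,a),ray(q,b);A=np.c_[d1,-d2];k=np.linalg.lstsq(A,o2-o1,rcond=None)[0]
    return (o1+d1*k[0]+o2+d2*k[1])/2, np.linalg.norm(A@k-(o2-o1))
E
python3 - <<'E'
from fit import *
print(tri(S,s(245,199),T,t(290,298)),tri(S,s(301,246),T,t(405,303)))
for yaw in(-.05+np.pi/2,-.05-np.pi/2):
  for p in([.447,-.09,.2],[.7,-.1,.27]): print(robot.solve_ik(p,DOWN(yaw)))
E
```

```text
[ 0.5746 -0.0267 -0.0843  0.0733]
[[0.2, 1.9], [-1.3, 2.1], [1.6, -1.2], [0.1, -0.3], [-0.7, 1.8], [-1.2, -1.4], [-0.4, -2.9], [-0.4, -0.4]]
bar [[ 0.44701053 -0.09116939  0.103     ]] hinge [[ 0.64131834 -0.10758504  0.107     ]]
(array([ 0.44990187, -0.03805408,  0.1066499 ]), np.float64(0.004880165271689692)) (array([ 0.44344071, -0.14139479,  0.10783961]), np.float64(0.004058722539925524))
[-3.50373212e-01  1.75620183e-01  1.83708122e+00 -4.44089210e-16
  1.12889125e+00 -3.00373212e-01]
[-2.39491220e-01  4.83337776e-01  1.19061685e+00 -4.44089210e-16
  1.46763803e+00 -1.89491220e-01]
[-3.50373212e-01  1.75620183e-01  1.83708122e+00 -4.44089210e-16
  1.12889125e+00  2.84121944e+00]
[-2.39491220e-01  4.83337776e-01  1.19061685e+00 -4.44089210e-16
  1.46763803e+00  2.95210143e+00]
```

```bash
cat >> h.py <<'E'
def st(msg=""):
    s=robot.get_state();print(msg,"t",round(s["time"],1),"p",s["ee_pos"].round(4) if hasattr(s["ee_pos"],"round") else np.round(s["ee_pos"],4),"F",np.round(s["wrist_force"],1),"w",round(s["gripper_width"],4),"ff",np.round(s["finger_force"],1));return s
E
python3 - <<'E'
from h import *
R=DOWN(-.062+np.pi/2)
robot.reach([.30,.1,.4],R) if robot.solve_ik([.30,.1,.4],R) is not None else 0
robot.reach([.447,-.09,.25],R); robot.move_gripper(.03,5)
st("a")
hit=robot.move_straight([.447,-.09,.082],rate=.08,force_limit=5); st(hit)
if not hit:
    robot.move_gripper(.0,5); st("grip")
    snap("side","s2")
E
```

```text
a t 10.3 p [ 0.447 -0.09   0.25 ] F [ 0.7  0.  -0. ] w 0.0301 ff 0.0
False t 12.6 p [ 0.4473 -0.0901  0.0823] F [ 0.2  1.  -0.8] w 0.0299 ff 0.0
grip t 13.0 p [ 0.4469 -0.09    0.0821] F [-1.4 -0.2  1.8] w 0.0095 ff 5.0
```

```bash
cat >> h.py <<'E'
A=-.062;U=np.array([np.cos(A),np.sin(A),0]);V=np.array([-np.sin(A),np.cos(A),0]);Z=np.array([0,0,1.])
R0=DOWN(A+np.pi/2)
H=np.array([.447,-.09,.107])+.195*U
def bar(phi,off=-.004): return H-U*(.195*np.cos(phi)-off*np.sin(phi))+Z*(.195*np.sin(phi)+off*np.cos(phi))
def tcp(phi): return bar(phi)-.019*Z-Z*.002
E
python3 - <<'E'
from h import *
robot.move_gripper(0,15)
for ph in np.arange(.1,.61,.1):
    robot.move_straight(tcp(ph),rate=.06); st(round(ph,2))
snap("side","s3")
E
```

```text
0.1 t 13.8 p [ 0.4475 -0.0901  0.1019] F [-0.8 -0.3 -0.4] w 0.0097 ff 15.0
0.2 t 14.2 p [ 0.4499 -0.0902  0.121 ] F [-1.7 -2.3 -1.2] w 0.0096 ff 15.0
0.3 t 14.7 p [ 0.4541 -0.0904  0.14  ] F [-2.9 -1.5  0.6] w 0.0094 ff 15.0
0.4 t 15.2 p [ 0.4603 -0.0908  0.159 ] F [-6.  -2.4  1.7] w 0.0093 ff 15.0
0.5 t 15.7 p [ 0.4681 -0.0913  0.1768] F [-6.9 -1.6  2.1] w 0.0093 ff 15.0
0.6 t 16.1 p [ 0.4775 -0.0919  0.1937] F [-7.8 -2.5  4.3] w 0.0094 ff 15.0
```

View pics/s3.png

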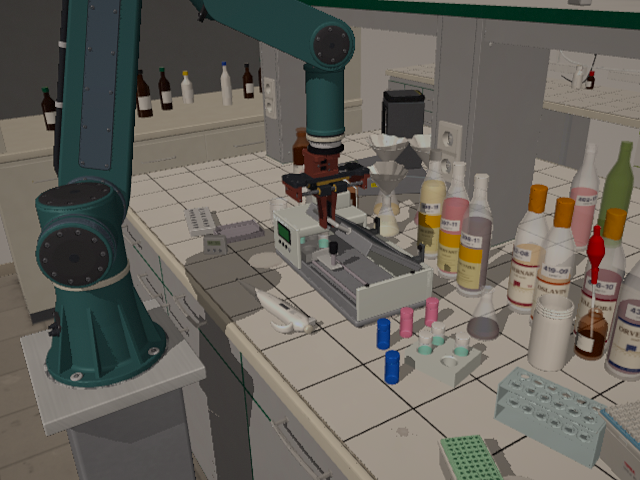

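The cover is lifting with the bar in the fingers at (325,225), and the knob shows at (333,247). I'll carry on.

Run:
```python
from h import *
for ph in np.arange(.7,1.81,.1):
    robot.move_straight(tcp(ph),rate=.07); s=st(round(ph,2))
    if np.linalg.norm(s["wrist_force"])>30: print("STOP");break
else:
    for ph in(1.84,1.87,1.9,1.92):
        if robot.move_straight(tcp(ph),rate=.02,force_limit=12): print("stopforce",ph)
        s=st(ph)
        if np.linalg.norm(s["wrist_force"])>30:break
snap("side","s4")
```

```text
0.7 t 16.6 p [ 0.4885 -0.0926  0.2098] F [-10.6  -1.5   6.9] w 0.0096 ff 15.0
0.8 t 17.0 p [ 0.5011 -0.0933  0.2247] F [-12.7  -1.5  10.3] w 0.0094 ff 15.0
0.9 t 17.5 p [ 0.5155 -0.0943  0.2386] F [-13.1  -0.7  15. ] w 0.0096 ff 15.0
1.0 t 17.9 p [ 0.5324 -0.0953  0.2511] F [-11.2   0.7  16.8] w 0.0096 ff 15.0
1.1 t 18.3 p [ 0.5507 -0.0965  0.2615] F [-7.9  0.1 14.9] w 0.0093 ff 15.0
1.2 t 18.7 p [ 0.5693 -0.0976  0.2697] F [-4.4 -0.  11.1] w 0.0096 ff 15.0
1.3 t 19.2 p [ 0.588  -0.0988  0.2756] F [-1.3 -1.1  7.9] w 0.0093 ff 15.0
1.4 t 19.6 p [ 0.6069 -0.0999  0.2796] F [-0.7 -0.9  7.2] w 0.0093 ff 15.0
1.5 t 20.0 p [ 0.626  -0.1011  0.2816] F [-0.7 -0.9  5. ] w 0.0091 ff 15.0
1.6 t 20.4 p [ 0.6451 -0.1023  0.2818] F [ 1.5 -1.4  5.4] w 0.0095 ff 15.0
1.7 t 20.9 p [ 0.6637 -0.1035  0.2801] F [ 1.6 -0.4  5.6] w 0.0093 ff 15.0
1.8 t 21.3 p [ 0.6826 -0.1046  0.2765] F [ 0.9 -1.5  2.4] w 0.0096 ff 15.0
1.84 t 21.8 p [ 0.6897 -0.1051  0.2747] F [ 2.1 -0.8  1.1] w 0.0092 ff 15.0
1.87 t 22.3 p [ 0.6953 -0.1054  0.273 ] F [ 0.5 -2.4 -1.3] w 0.0094 ff 15.0
1.9 t 22.7 p [ 0.7007 -0.1058  0.2715] F [-1.1 -2.5 -0.7] w 0.0097 ff 15.0
stopforce 1.92
1.92 t 22.9 p [ 0.7006 -0.1058  0.2714] F [-1.7  0.2  3.5] w 0.0094 ff 15.0
```

Run:
```python
from h import *
for ph in(1.92,1.94,1.96):
    print(robot.move_straight(tcp(ph),rate=.015,force_limit=20)); st(ph)
    f=robot.get_state()["wrist_force"]
    if f[0]<-12: break
p=snap("side","s5");snap("top","t5")
I=p["color"][:,:,::-1]
cv2.imwrite("pics/c5.png",cv2.resize(I[150:330,230:470],None,fx=3,fy=3,interpolation=cv2.INTER_CUBIC))
```

```text
False
1.92 t 23.4 p [ 0.7006 -0.1057  0.2714] F [-13.4  -0.2  10.3] w 0.0093 ff 15.0
```

View pics/c5.png

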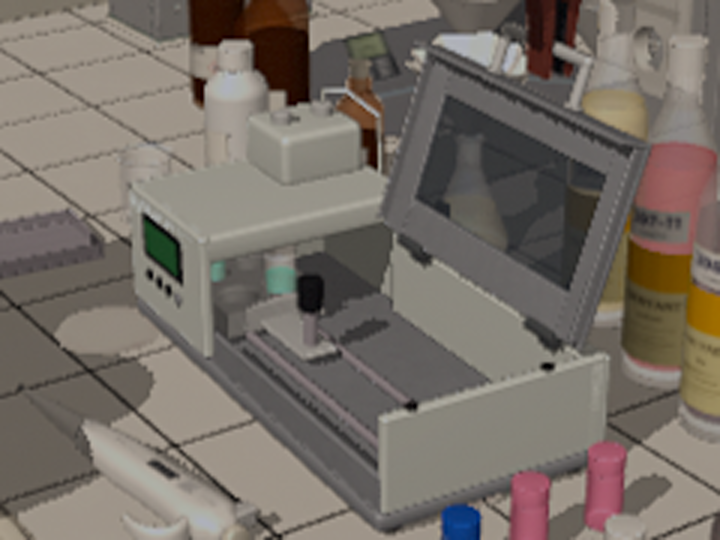

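The cover lies back on its stops. The knob is at side pixel (333,248), and two finished vials show inside the head near (303,240) and (323,243).

Run:
```python
from h import *
s=pickle.load(open("s5.pkl","rb"));t=pickle.load(open("t5.pkl","rb"))
k=atz(s,(230+310/3,150+294/3),.084);O=np.array([.64,-.1])
print(k, k-H[:2], (k-H[:2])@U[:2],(k-H[:2])@V[:2])
print(atz(s,(230+311/3,150+280/3),.098))
robot.move_gripper(.035); st()
p=robot.get_state()["ee_pos"]
robot.move_straight(np.array(p)+[0,0,.05]); 
a=snap("side");b=snap("top","t6");b5=None
for n,P in(("s",a),("t",b)):
    for kk in("knob","cover_bar","finished0_mid","well0","tray_floor"):
        print(n,kk,spots(P,kk))
st()
cv2.imwrite("pics/c6.png",cv2.resize(b["color"][160:300,110:510,::-1],None,fx=2,fy=2,interpolation=cv2.INTER_CUBIC))
```

```text
[0.55683131 0.00136478] [-0.08479402  0.10344704] -0.09104070325991773 0.09799441514504313
[ 0.55595353 -0.00179886]
 t 24.1 p [ 0.7047 -0.1059  0.2704] F [-0.   0.5 -0. ] w 0.0346 ff 0.0
s knob []
s cover_bar [(array([401.4, 208.7]), 0.63)]
s finished0_mid [(array([214. , 241.3]), 0.48)]
s well0 [(array([322.4, 253.3]), 0.57), (array([404.1, 214.2]), 0.56)]
s tray_floor [(array([318.8, 252.8]), 0.71)]
t knob [(array([453.5, 248.2]), 0.4)]
t cover_bar [(array([351. , 185.3]), 0.79)]
t finished0_mid []
t well0 []
t tray_floor [(array([186.8, 267. ]), 0.85), (array([294.3, 209.1]), 0.51)]
 t 25.2 p [ 0.7047 -0.1059  0.3204] F [-0.1  0.6  0.3] w 0.0348 ff 0.0
```

View pics/c6.png

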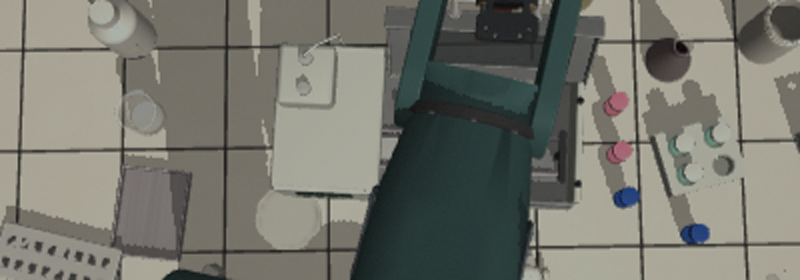

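Run:
```python
from h import *
robot.reach([.5,-.05,.42],R0);robot.reach([.28,.35,.4],R0)
a=snap("side","s7");b=snap("top","t7")
k=(H-.091*U+.098*V); print(k,proj(b,[[k[0],k[1],.098]]),proj(b,H-.0*U))
for n,P in(("s",a),("t",b)):
    for kk in("knob","finished0_mid","waiting0_mid","tray_floor","tray","vial_rack"): print(n,kk,spots(P,kk))
c=cv2.resize(b["color"][165:305,150:350,::-1],None,fx=4,fy=4,interpolation=cv2.INTER_CUBIC)
cv2.imwrite("pics/c7.png",c)
```

```text
[0.55687228 0.00136783 0.107     ] [[317.06277471 229.97201314]] [[354.21747356 198.44569103]]
s knob [(array([319.2, 253.3]), 0.65)]
s finished0_mid [(array([278.3, 202.5]), 0.62)]
s waiting0_mid []
s tray_floor [(array([318.2, 252. ]), 0.6), (array([485.2, 320.5]), 0.16)]
s tray [(array([240.2, 232.7]), 0.55)]
s vial_rack [(array([447.4, 360.3]), 0.55)]
t knob [(array([185.6, 269.7]), 0.54), (array([179.1, 218.3]), 0.31)]
t finished0_mid [(array([307.1, 234.8]), 0.24)]
t waiting0_mid [(array([354.6, 179.3]), 0.51)]
t tray_floor [(array([186.2, 265.3]), 0.7)]
t tray [(array([454.5, 245.2]), 0.58), (array([186.3, 266.1]), 0.57), (array([466.5, 228.7]), 0.35), (array([463.2, 237.9]), 0.22)]
t vial_rack [(array([463.3, 237.4]), 0.58)]
```

View pics/c7.png

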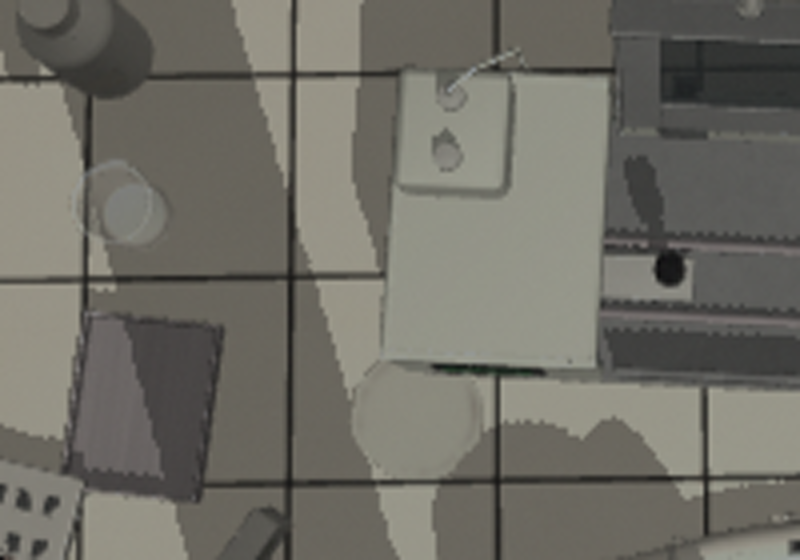

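The knob is at top pixel (317,232). The tray's corners are about (172,243), (206,246), (200,290) and (167,283). Next I pull out the carriage.

Run:
```python
from h import *
t=pickle.load(open("t7.pkl","rb"))
k=atz(t,(317,231.75),.098)+[.002,0];print("knob",k,(k-H[:2])@U[:2],(k-H[:2])@V[:2]-.075)
tc=[atz(t,(150+x/4,165+y/4),.016) for x,y in((90,313),(223,326),(200,500),(70,470))];print("tray",np.round(tc,3),np.mean(tc,0))
R=DOWN(A)   # closes along sampler y
q=robot.solve_ik([k[0],k[1],.2],R);print(q)
robot.move_gripper(.05,8)
robot.reach([k[0],k[1],.3],R)
print(robot.move_straight([k[0],k[1],.068],rate=.12,force_limit=6));st()
robot.move_gripper(0,8);s=st("grip")
snap("side","s8")
```

```text
knob [0.55394888 0.00160309] -0.09393236470646231 0.02305367162329107
tray [[0.535 0.423]
 [0.524 0.326]
 [0.399 0.341]
 [0.422 0.435]] [0.46983848 0.38125975]
[-1.21808207e-01  3.15171611e-01  1.63875219e+00 -4.44089210e-16
  1.18766886e+00  1.51098812e+00]
False
 t 32.8 p [0.5544 0.0016 0.0686] F [ 0.6 -0.9  0.1] w 0.0503 ff 0.0
grip t 33.3 p [0.554  0.0017 0.0681] F [0.1 1.  1. ] w 0.0219 ff 8.0
```

Run:
```python
from h import *
p=np.array(robot.get_state()["ee_pos"])
print(robot.move_straight(p-.165*V,rate=.1,force_limit=15));st()
print(robot.move_straight(p-.185*V,rate=.03,force_limit=8));s=st()
q=np.array(s["ee_pos"]);print("travel",(q-p)@V)
robot.sleep(.2);s=st();
robot.move_gripper(.04);robot.move_straight(q+Z*.2-U*.05,rate=.25);robot.reach([.28,.2,.4],R0)
a=snap("side","s9");b=snap("top","t9")
I=np.hstack([cv2.resize(a["color"][200:310,280:440,::-1],(400*2//2,275),interpolation=cv2.INTER_CUBIC),cv2.resize(b["color"][180:290,290:450,::-1],(400,275),interpolation=cv2.INTER_CUBIC)])
cv2.imwrite("pics/c9.png",I)
for n,P in(("s",a),("t",b)):
    for kk in("knob","finished0_mid","waiting0_mid","well0"): print(n,kk,spots(P,kk))
```

```text
False
 t 35.2 p [ 0.5438 -0.163   0.0681] F [ 0.  -0.9  1.8] w 0.0214 ff 8.0
True
 t 35.6 p [ 0.5431 -0.1716  0.068 ] F [0.8 3.2 4.9] w 0.0217 ff 8.0
travel -0.17367374270701036
 t 35.8 p [ 0.5431 -0.1716  0.068 ] F [1.  2.2 5.6] w 0.022 ff 8.0
s knob [(array([346.5, 277.5]), 0.74)]
s finished0_mid [(array([346.3, 276.8]), 0.65)]
s waiting0_mid []
s well0 [(array([350.9, 275.9]), 0.82)]
t knob [(array([343.6, 234.3]), 0.65)]
t finished0_mid []
t waiting0_mid []
t well0 [(array([342.6, 234.5]), 0.76)]
```

View pics/c9.png

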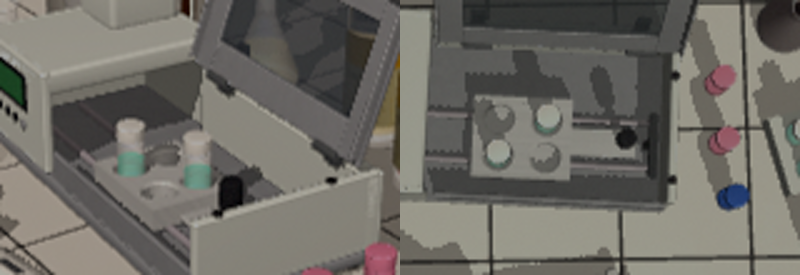

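The carriage is out. Finished vials stand front left at top pixel (329,241) and back right at (349,227), and wells 0 and 3 are empty. I'll press the knob to the stop again, then check the wells against the image.

Run:
```python
from h import *
t=pickle.load(open("t9.pkl","rb"))
k=np.array([.5431,-.1716,0]);m=k+.115*V
print("mid pred",m)
for n,px,z,dx,dy in(("v1",(328.8,240.8),.098,-.021,.027),("v2",(348.8,226.8),.098,.021,-.027),("w3",(329.2,226.8),.052,.021,.027),("w0",(347.2,242.8),.052,-.021,-.027)):
    w=atz(t,px,z)+[.002,0];print(n,w,"pred",(m+dx*U+dy*V)[:2],"diff",w-(m+dx*U+dy*V)[:2])
R=DOWN(A)
robot.move_gripper(.03,8)
robot.reach([k[0],k[1],.25],R); print(robot.move_straight([k[0],k[1],.068],rate=.15,force_limit=6))
robot.move_gripper(0,20);a=st("regrip")
p=np.array(a["ee_pos"]);print(robot.move_straight(p-.012*V,rate=.02,force_limit=15));s=st("stop")
print("moved",(np.array(s["ee_pos"])-p)@V)
robot.move_gripper(.04);robot.move_straight(p+[0,0,.1])
```

```text
mid pred [ 0.55022543 -0.05682096  0.        ]
v1 [ 0.52846168 -0.03042569] pred [ 0.53093871 -0.02857167] diff [-0.00247703 -0.00185402]
v2 [ 0.56637484 -0.0860233 ] pred [ 0.56951216 -0.08507025] diff [-0.00313732 -0.00095305]
w3 [ 0.57347809 -0.03252555] pred [ 0.57285801 -0.031174  ] diff [ 0.00062008 -0.00135155]
w0 [ 0.52701994 -0.08275746] pred [ 0.52759285 -0.08246792] diff [-0.00057292 -0.00028955]
False
regrip t 43.2 p [ 0.5437 -0.1717  0.0688] F [-0.2  1.3  5.3] w 0.0215 ff 20.0
True
stop t 43.5 p [ 0.5438 -0.1716  0.0688] F [0.2 1.5 5.4] w 0.0217 ff 20.0
moved 7.737540303614688e-05
```

```bash
cat >> h.py <<'E'
M=np.array([.5492,-.0578,0])
WELL=[M+dx*U+dy*V for dx in(-.021,.021) for dy in(-.027,.027)]
TR=np.array([.467,.382,0]);TU=np.array([.9934,-.115,0])
def pick(xy,z,yaw,hi=.25,op=.05):
    R=DOWN(yaw);robot.move_gripper(op,6);robot.reach([xy[0],xy[1],hi],R)
    h=robot.move_straight([xy[0],xy[1],z],rate=.2,force_limit=8);
    robot.move_gripper(0,6);s=st(f"pick hit={h}")
    robot.move_straight([xy[0],xy[1],hi],rate=.2);return s
def place(xy,z,yaw,hi=.25):
    R=DOWN(yaw);robot.reach([xy[0],xy[1],hi],R);robot.move_straight([xy[0],xy[1],z+.02],rate=.2)
    h=robot.move_straight([xy[0],xy[1],z-.004],rate=.04,force_limit=4);st(f"place hit={h}")
    robot.move_gripper(.042);robot.move_straight([xy[0],xy[1],hi],rate=.25)
E
python3 - <<'E'
from h import *
for w,sgn in((1,1),(2,-1)):
    pick(WELL[w],.066,A); place(TR+sgn*.025*TU,.031,-.115)
robot.reach([.3,.15,.4],R0)
a=snap("side","s10");b=snap("top","t10")
for n,P in(("s",a),("t",b)):
    for kk in("finished0_mid","vial_rack","waiting0_mid"): print(n,kk,spots(P,kk))
I=np.hstack([cv2.resize(a["color"][190:270,180:300,::-1],(390,260),interpolation=cv2.INTER_CUBIC),cv2.resize(b["color"][195:295,400:550,::-1],(390,260),interpolation=cv2.INTER_CUBIC)])
cv2.imwrite("pics/c10.png",I)
E
```

```text
pick hit=False t 47.5 p [ 0.5304 -0.0295  0.0666] F [ 0.5 -0.2  3.5] w 0.0267 ff 6.0
place hit=True t 51.8 p [0.4916 0.3791 0.0296] F [-0.1 -0.3 -0.5] w 0.0269 ff 6.0
pick hit=False t 56.9 p [ 0.569  -0.0862  0.0667] F [-0.4  1.4  4.8] w 0.0267 ff 6.0
place hit=True t 61.4 p [0.4419 0.3848 0.03  ] F [-0.5 -0.5 -0.1] w 0.0271 ff 6.0
s finished0_mid []
s vial_rack [(array([447.7, 362.1]), 0.88)]
s waiting0_mid []
t finished0_mid []
t vial_rack [(array([464.3, 240.3]), 0.84)]
t waiting0_mid [(array([180.2, 217.5]), 0.38)]
```

View pics/c10.png

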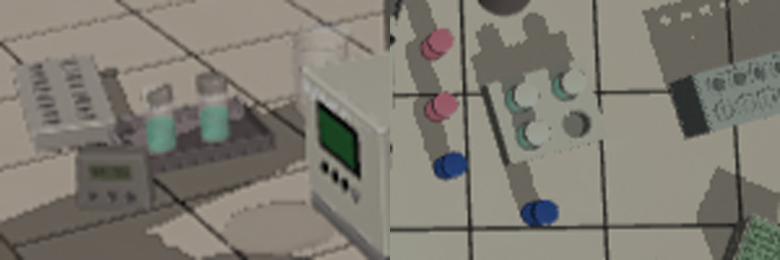

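Both finished vials stand in the tray at side pixels (229,231) and (245,226). The rack has not moved, and its three vials are at top pixels (451,232), (470,227) and (456,247). I start loading.

```bash
cat > load.py <<'E'
from h import *
import sys
T0=pickle.load(open("t10.pkl","rb"));g=lambda p:cv2.cvtColor(p["color"],cv2.COLOR_RGB2GRAY)
CAP={"a":(450.8,232.3),"b":(469.6,226.9),"c":(456.5,246.5)}
def look(k):
    p=snap("top");x,y=np.int32(np.round(CAP[k]))
    r=cv2.matchTemplate(g(p)[y-30:y+31,x-30:x+31],g(T0)[y-8:y+9,x-8:x+9],cv2.TM_CCOEFF_NORMED)
    _,s,_,l=cv2.minMaxLoc(r);return np.array(l)-22,s,p
def run(seq):
    for k,w in seq:
        d,s,p=look(k);print(k,"shift",d,"score",round(s,2))
        if abs(d).max()>1 or s<.7:
            cv2.imwrite("pics/chk.png",p["color"][:,:,::-1]);pickle.dump(p,open("chk.pkl","wb"));print("STOP");return
        xy=atz(T0,CAP[k],.068)+[.002,0];print(xy)
        s=pick(xy,.036,.28,op=.046)
        if s["gripper_width"]<.02: print("MISS");return
        place(WELL[w],.066,A)
if __name__=="__main__": run([x.split(":")[0:1]+[int(x.split(":")[1])] for x in sys.argv[1:]])
E
python3 load.py c:3
```

```text
c shift [0 0] score 1.0
[ 0.5104417  -0.38727492]
pick hit=False t 69.2 p [ 0.5107 -0.3873  0.0367] F [-0.3  1.8  5.4] w 0.0267 ff 6.0
place hit=True t 73.2 p [ 0.5716 -0.032   0.0647] F [-0.4 -0.2 -1. ] w 0.0267 ff 6.0
```

```bash
python3 load.py a:2 b:1
python3 - <<'E'
from h import *
robot.reach([.3,.15,.4],R0)
a=snap("side","s11");b=snap("top","t11")
I=np.hstack([cv2.resize(a["color"][190:390,260:500,::-1],(480,400),interpolation=cv2.INTER_CUBIC),cv2.resize(b["color"][180:310,290:390,::-1],(308,400),interpolation=cv2.INTER_CUBIC)])
cv2.imwrite("pics/c11.png",I);st()
E
```

```text
a shift [0 0] score 0.87
[ 0.55065857 -0.37311659]
pick hit=False t 77.9 p [ 0.5512 -0.3738  0.0367] F [ 0.8 -1.4  2.3] w 0.0268 ff 6.0
place hit=True t 81.7 p [ 0.5683 -0.086   0.0647] F [ 0.5 -1.3 -0.7] w 0.0263 ff 6.0
b shift [-1  0] score 0.95
[ 0.56515032 -0.42653245]
pick hit=False t 86.4 p [ 0.5655 -0.4267  0.0368] F [0.3 1.4 4.6] w 0.0268 ff 6.0
place hit=True t 90.5 p [ 0.5297 -0.0294  0.0652] F [ 0.2 -0.8  0.4] w 0.0272 ff 6.0
 t 93.2 p [0.3005 0.1497 0.3992] F [-0.7  0.1 -0.3] w 0.042 ff 0.0
```

View pics/c11.png

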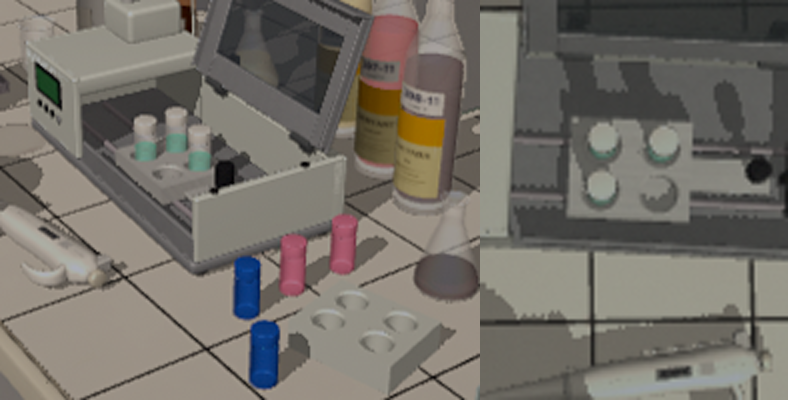

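The three vials stand seated in wells 1, 2 and 3, and the rack is empty. Next I push the carriage home.

Run:
```python
from h import *
R=DOWN(A);k=np.array([.5434,-.1716,0])
robot.move_gripper(.04,8);robot.reach(k+Z*.25,R)
print(robot.move_straight(k+Z*.068,rate=.15,force_limit=6));robot.move_gripper(0,10);s=st("grip")
p=np.array(s["ee_pos"])
print(robot.move_straight(p+.16*V,rate=.1,force_limit=15));st()
h=robot.move_straight(p+.19*V,rate=.03,force_limit=15);s=st(h);print("travel",(np.array(s["ee_pos"])-p)@V)
h=robot.move_straight(np.array(s["ee_pos"])+.01*V,rate=.02,force_limit=20);s=st(h);print("travel",(np.array(s["ee_pos"])-p)@V)
q=np.array(s["ee_pos"])
robot.move_gripper(.04);robot.move_straight(q+Z*.2,rate=.25)
robot.reach([.45,-.09,.42],R0)
```

```text
False
grip t 96.9 p [ 0.5437 -0.1717  0.0685] F [-1.   1.5  4.7] w 0.0216 ff 10.0
False
 t 98.6 p [ 0.5537 -0.0119  0.0685] F [-0.4  2.1  2.9] w 0.0217 ff 10.0
True t 99.2 p [0.5546 0.003  0.0685] F [-0.8 -5.1  3.4] w 0.0222 ff 10.0
travel 0.17503082833776093
False t 99.9 p [0.555  0.0092 0.0684] F [ -1.7 -20.2   3.2] w 0.0345 ff 10.0
travel 0.18121262386143988
```

The carriage is home at the full 175 mm of travel. Now I close the cover along the reverse arc.

Run:
```python
from h import *
t=tcp(1.9);robot.move_gripper(.035,20)
robot.reach(t+[0.003,0,.09],R0);print(robot.move_straight(t+[.003,0,0],rate=.1,force_limit=6));robot.move_gripper(0,20);st("grip")
for ph in np.arange(1.8,.15,-.1):
    robot.move_straight(tcp(ph),rate=.06); s=st(round(ph,2))
    if np.linalg.norm(s["wrist_force"])>35 or s["gripper_width"]<.008: print("STOP");break
snap("side","s12")
I=snap("side")["color"][:,:,::-1]
cv2.imwrite("pics/c12.png",cv2.resize(I[170:330,240:460],None,fx=2.5,fy=2.5,interpolation=cv2.INTER_CUBIC))
```

```text
False
grip t 105.7 p [ 0.7007 -0.1056  0.2722] F [-8.8 -0.1  6.1] w 0.0095 ff 20.0
1.8 t 106.2 p [ 0.6819 -0.1044  0.2774] F [0.6 1.3 2.2] w 0.0096 ff 20.0
1.7 t 106.7 p [ 0.662  -0.1032  0.2803] F [0.  2.3 5.2] w 0.0094 ff 20.0
1.6 t 107.2 p [ 0.6426 -0.102   0.2809] F [-0.3  2.7  3.6] w 0.0092 ff 20.0
1.5 t 107.7 p [ 0.6225 -0.1007  0.2797] F [-0.4  3.2 -0.7] w 0.0094 ff 20.0
1.4 t 108.1 p [ 0.6036 -0.0996  0.2772] F [0.  3.6 1. ] w 0.0094 ff 20.0
1.3 t 108.6 p [ 0.585  -0.0985  0.2726] F [0.1 3.2 1. ] w 0.0095 ff 20.0
1.2 t 109.1 p [ 0.5665 -0.0974  0.2659] F [-0.4  3.4  0.7] w 0.0094 ff 20.0
1.1 t 109.5 p [ 0.5487 -0.0964  0.2574] F [-0.6  3.3 -0.1] w 0.0094 ff 20.0
1.0 t 110.0 p [ 0.5324 -0.0954  0.2474] F [-0.9  1.8 -2.1] w 0.0091 ff 20.0
0.9 t 110.5 p [ 0.517  -0.0944  0.2358] F [ 0.3  2.  -3.7] w 0.0094 ff 20.0
0.8 t 111.0 p [ 0.5029 -0.0935  0.2227] F [ 0.6  1.9 -3.9] w 0.0095 ff 20.0
0.7 t 111.5 p [ 0.4899 -0.0927  0.2081] F [ 2.2  0.7 -4.5] w 0.0092 ff 20.0
0.6 t 111.9 p [ 0.4785 -0.092   0.1924] F [ 2.6  0.6 -4.9] w 0.0095 ff 20.0
0.5 t 112.4 p [ 0.4688 -0.0913  0.1756] F [ 1.9  0.9 -4.1] w 0.0092 ff 20.0
0.4 t 112.9 p [ 0.4607 -0.0909  0.1579] F [ 2.4  1.1 -3.2] w 0.0093 ff 20.0
0.3 t 113.3 p [ 0.4544 -0.0904  0.1394] F [ 2.8  1.6 -2.4] w 0.0094 ff 20.0
0.2 t 113.8 p [ 0.45   -0.0902  0.1205] F [ 1.6  1.5 -3.1] w 0.0096 ff 20.0
```

View pics/c12.png

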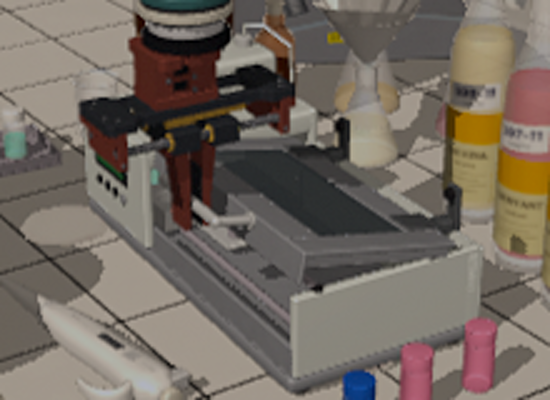

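The cover is held nearly shut with the bar gripped at c12 (215,220), as it should be. I'll lower it the rest of the way slowly.

Run:
```python
from h import *
for ph in(.15,.1,.06,.03,.0,-.02):
    h=robot.move_straight(tcp(ph),rate=.02,force_limit=10 if ph<.05 else None); s=st((ph,h))
    if s["wrist_force"][2]>8: break
robot.sleep(.3);st()
robot.move_gripper(.026);st("open")
p=np.array(robot.get_state()["ee_pos"]);robot.move_straight(p+Z*.2,rate=.1)
robot.reach([.3,.15,.4],R0)
a=snap("side","s13");b=snap("top","t13");st()
I=np.hstack([cv2.resize(a["color"][180:330,180:440,::-1],(485,280),interpolation=cv2.INTER_CUBIC),cv2.resize(b["color"][180:300,150:270,::-1],(280,280),interpolation=cv2.INTER_CUBIC)])
cv2.imwrite("pics/c13.png",I)
```

```text
(0.15, False) t 114.6 p [ 0.4485 -0.0901  0.111 ] F [ 1.1  1.5 -2.7] w 0.0094 ff 20.0
(0.1, False) t 115.2 p [ 0.4475 -0.09    0.1013] F [ 1.2  1.7 -2.5] w 0.0093 ff 20.0
(0.06, False) t 115.8 p [ 0.447  -0.09    0.0935] F [ 1.7  2.1 -1.9] w 0.0096 ff 20.0
(0.03, False) t 116.2 p [ 0.4469 -0.09    0.0877] F [ 0.6  1.9 -1.6] w 0.0095 ff 20.0
(0.0, False) t 116.6 p [ 0.4469 -0.09    0.0818] F [ 0.5  1.5 -1.7] w 0.0094 ff 20.0
(-0.02, True) t 116.8 p [ 0.4469 -0.0901  0.0804] F [-0.1  0.1  2.6] w 0.0091 ff 20.0
 t 117.1 p [ 0.447  -0.0901  0.0804] F [-0.3 -3.   6.5] w 0.0095 ff 20.0
open t 117.6 p [ 0.4462 -0.0893  0.0798] F [-0.1 -0.1  0.3] w 0.0259 ff 0.0
 t 121.0 p [0.3005 0.1494 0.3993] F [-0.1 -0.   0.1] w 0.0261 ff 0.0
```

View pics/c13.png

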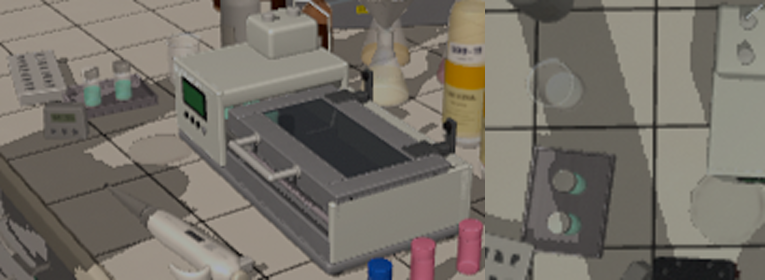

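The cover is closed on its rests, both finished vials stand in the tray at c13 (93,87) and (122,80), and the beaker and timer have not moved. I'm handing it in.

```bash
python3 -c "
from workcell import robot
print(robot.hand_in())"
```

```text
the job is handed in; nothing more can be done
None
```

I handed the job in at about 121 s: two finished vials stand in the steel tray, all three waiting vials are in the carriage wells, the carriage is fully home, and the cover was set down gently at both ends and is closed.

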